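Put the tall tin on the bench scale by its bail

TASK

The taller of the two lidded steel tins is to be weighed. Swing its folded-down wire bail upright while the tin stands on the bench, then lift the tin by the bail and set it down gently, standing upright in the middle of the bench scale's pan, and let go. Leave the squat tin where it is.

Things in the scene. Friction and masses are not known exactly. Their poses are not given: they have to be found in the camera images.
- tall_tin: taller tin, loose: steel cylinder with lid, 120 mm diameter (too wide to grip), 105 tall, 0.6-0.9 kg. Origin: centre of underside, z up. Its wire bail (U, 130 wide) turns about a line parallel to the tin's y axis, 70 mm above the origin (slotted ears let it lift 10 mm). Folded it points to the tin's -x, level to 20 degrees above level; it swings up toward +x. Pivot friction 0.035 Nm: it stays put
- bail_grip (a point): centre of the wooden grip tube on the tall tin's bail: 13 mm diameter, 60 long, parallel to the tin's y axis, turning freely on the wire, 135 mm from the bail's pivot line. Folded, about 65 mm free between tube and tin's side. With the bail upright it is 205 mm above the tin's underside (215 when the tin hangs). Use the position; the orientation turns with the bail
- scale: bench scale, fixed: grey housing with a square-cornered steel pan 150 mm (x) by 160 mm (y), whose flat top is 45 mm above the origin; a lower black readout panel on its -x side. Origin on the bench under the pan's centre, z up
- squat_tin: the other tin, to be left alone, loose: same plain steel and kind of bail, same 120 mm diameter, but only 60 tall; its bail points to its -x, level to 20 degrees above, the grip about 130 mm from the tin's axis. Origin: centre of its underside

How it is judged (in metres and radians):
On the way, in this order (a step that is already met when the one before it is completed fails the run):
1. the tall tin's bail is swung up to within about 25 degrees of upright while the tin still stands on the bench (z of bail_grip in the frame of tall_tin above 0.195 m and height (world z) of tall_tin below 0.02 m and angle between tall_tin's own z axis and vertical below 0.2 rad), for 0.2 s.
2. the tall tin hangs clear of the bench (30 mm or more) with its bail upright above it (height (world z) of tall_tin above 0.03 m and z of bail_grip in the frame of tall_tin above 0.185 m), for 0.2 s.
At the end, for the whole second after the job is handed in: The tall tin stands upright (within 6 degrees) and at rest on the scale's pan, its axis within 30 mm of the pan's centre, released; its bail may stay up or fold down. The squat tin is within 30 mm of where it stood (horizontal distance between tall_tin and scale below 0.03 m and height (world z) of tall_tin between 0.04 and 0.05 m and angle between tall_tin's own z axis and vertical below 0.1 rad and linear speed of tall_tin below 0.02 m/s and distance of squat_tin from where it was at the start of the episode below 0.03 m); the robot touches nothing.
It fails at once if the tall tin is dropped onto the scale (comes down on it at over 0.5 m/s) (horizontal distance between tall_tin and scale below 0.1 m and height (world z) of tall_tin below 0.065 m and linear speed of tall_tin above 0.5 m/s).
It fails at once if the squat tin is pushed or carried 30 mm or more from its place (distance of squat_tin from where it was at the start of the episode above 0.03 m).
It also fails if it takes over 45 s, if anything falls off the work surface, if the arm or the gripper's body presses on something with over 40 N, if the wrist force passes 120 N, or if a joint passes its speed limit or range.

ROBOT

A 6-joint arm with a two-finger parallel gripper is mounted at the origin on a cart in front of the work surface, level with it; the furniture and walls round the work are solid. World frame = base frame: x ahead of the robot, y to its left, z up, the work surface at z = 0. Lengths are in mm, angles in rad, forces in N, time in s.
With the tool pointing down it reaches from about 275 to 1000 mm from the base axis. Payload 8.4 kg.
Tool frame: the origin (TCP) lies between the finger pads; the fingertips stand 22 mm ahead of it and the grasp point (between the pads) lies 3 mm ahead of it (r.nose_length is the z of the fingertips in the tool frame, in mm); z points along the fingers, y is the line along which they close (so a half turn about z gives the same grasp; the last joint's range is limited). The gripper opens to 85 mm and grips with 20 to 120 N. Pads are 22 mm wide; open, the fingers measure 114 mm over their backs; the gripper's body (76 mm by 85 mm) begins 54 mm behind the grasp point. The pads swing forward as they close: fully open they stand 13 mm farther back than shut.
Start: joints at [-1.255, 0.353, 1.633, -0, 1.155, -0.002], TCP at [195.297, -593.706, 253.281] pointing down, gripper open.
Joint ranges: [-2.63, 2.63], [-0.92, 2.1], [0.06, 2.66], [-1.3, 4.44], [0, 2.69], [-3.02, 3.02]. Speed limits (rad/s): [2.22, 2.22, 2.79, 3.14, 3.14, 3.14].

INTERFACE

Orientations are given as [roll, pitch, yaw] about the fixed x, y, z axes, in that order (R = Rz(yaw) Ry(pitch) Rx(roll)).
In Python, from rig import r gives the robot as it stands.
- The arm moves only by the shell command python3 steer.py FILE [FORCE], which reads ROWS from the file FILE. ROWS is a JSON list of rows, 1 to 5 of them, each an object with the fields rotvec (a list: a rotation vector rx, ry, rz in units of 0.1 rad), xyz (a list: dx, dy, dz in units of 5 mm), aperture (the opening from 0.0 (shut) to 1.0 (fully open)); a field left out counts as zero (the opening has to be given); each row shifts and turns the commanded pose from where the row before left it, along the tool's axes as they then stand; what a row does not reach is not made up. A row lasts 1/12 s, in which the tool goes at most 41.7 mm and 0.125 rad, less where a joint would pass 70% of its speed; a pose out of reach is approached as far as the arm can. The fingers move at their own pace and stop on an object; FORCE is the grip in N (left out, the last holds). Time passes only in rows, so rows that do not move let the fingers close. It prints the time, the measured TCP pose, the force, the opening and the grip force at its end. Input that does not fit is refused with a message, and nothing moves.
- r.sense(): the state, without advancing time (a new reading comes with each control period).
- r.grab_frame(name): name is "side" or "top" or "wrist"; returns the picture (400x640x3 uint8, red, green, blue); there is no depth.
- r.camera_params(name): a dict with "fx", "fy", "cx", "cy" (pixels), "dist_coeffs" ([k1, k2, p1, p2, k3] as OpenCV has them; the pictures are not rectified), "rvec" (rotation vector, rad) and "tvec" (3), from world to camera coordinates, as OpenCV has them. Camera axes: x right, y down, z forward; pixel columns grow to the right and rows downward; lengths in mm; the calibration is good to about 2 mm. A picture is of the moment at which its call begins: read the wrist's pose just before it. camera_params takes no time and is no camera call; for the wrist camera it gives the pose at the moment of the call.
- r.sign_off(): hands the job in; it is judged then, once.
The state is a dict: "clock": time; "qpos": joint angles; "qvel": joint speeds; "joint_efforts": joint torques, N m; "eef_pos": TCP position; "tcp_rot": TCP orientation; "contact_force": force on the tool from outside, world axes, zero at the start; "wrist_torque": the same for the moment, N m; "opening": opening from 0.0 (shut) to 1.0 (fully open); "grasp_force": force on a finger pad.
Only numpy, scipy, OpenCV 4.12 (cv2) and the standard library are available. Lean on these libraries where they do the work, as an engineer would, in place of code of your own. Each camera call takes 0.05 s, during which the arm holds its last target. There are 200 camera calls.

## Working session

There is one attempt and no reset: what is moved stays moved. The work goes in short steps, Python scripts to look and compute and a shell command to move; the robot and the scene stay as the last step left them, time stands still between calls to the robot, and variables do not carry over. Pictures are saved under pics/ and viewed, at most 10 in all, crops included, and the job is handed in when it is done.

```bash
ls; mkdir -p pics
python3 - <<'E'
from rig import r
import cv2
for n in("side","top"):
    cv2.imwrite(f"pics/{n}0.png",r.grab_frame(n)[:,:,::-1])
    print(n,r.camera_params(n))
print(r.sense())
E
```

```text
pics
rig.py
steer.py
side {'fx': 436.22593833800795, 'fy': 436.22593833800795, 'cx': 313.24828504581336, 'cy': 197.49093149831793, 'dist_coeffs': array([-0.10021484,  0.        ,  0.        ,  0.        ,  0.        ]), 'rvec': array([-0.03732393,  2.81817632, -1.38229228]), 'tvec': array([ 521.84939773,   41.81720995, 1003.93597915])}
top {'fx': 401.195555547136, 'fy': 401.195555547136, 'cx': 314.6764910569058, 'cy': 198.75950580488865, 'dist_coeffs': array([-0.00577857,  0.        ,  0.        ,  0.        ,  0.        ]), 'rvec': array([ 2.1769365 , -2.18347556,  0.09022739]), 'tvec': array([  75.31914637,  535.6641372 , 1039.69459958])}
{'clock': 0.1, 'qpos': array([-1.25539284e+00,  3.53619014e-01,  1.63407947e+00,  1.02135279e-05,
        1.15518787e+00, -2.35634065e-03]), 'qvel': array([-3.54054407e-04,  7.55638969e-04, -8.35628351e-04,  7.44488773e-04,
        5.65380553e-05,  2.34554131e-03]), 'joint_efforts': array([ 4.59007915e-04, -6.06357121e+01, -3.42820823e+01,  4.66197406e-06,
        4.01760160e-03, -9.96335174e-07]), 'eef_pos': array([ 195.1764359 , -593.31267531,  252.60323869]), 'tcp_rot': array([-3.14029898e+00, -1.23870889e-05,  3.17755688e-01]), 'contact_force': array([-0.14973883,  0.63154174, -1.2366941 ]), 'wrist_torque': array([ 0.01571168, -0.06018541, -0.03356753]), 'grasp_force': 0.0, 'opening': 1.0034328409542277}
```

View pics/side0.png

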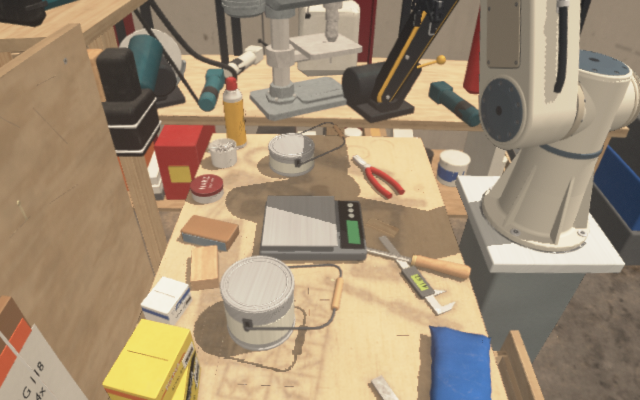

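View pics/top0.png

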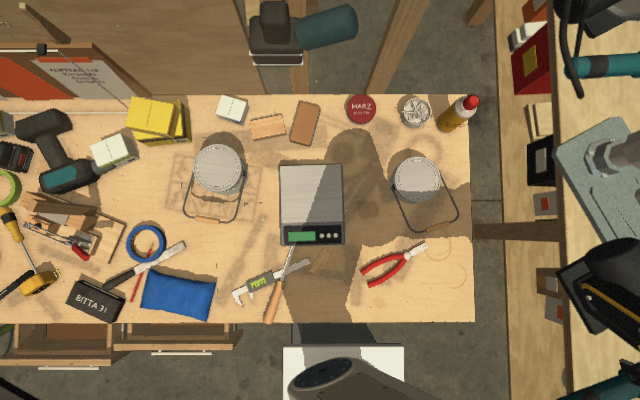

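The tall tin is nearest the side camera (its lid is at about (258,285) there). In the top view it is at (217,168) with its grip near (211,218), the pan is around (311,193), and the squat tin is at (417,180). Next I'll enlarge.

Run:
```python
import cv2
a=cv2.imread("pics/top0.png")[130:255,170:350]; cv2.imwrite("pics/tc.png",cv2.resize(a,None,fx=4.4,fy=4.4,interpolation=cv2.INTER_CUBIC))
a=cv2.imread("pics/side0.png")[185:355,205:375]; cv2.imwrite("pics/sc.png",cv2.resize(a,None,fx=3.5,fy=3.5,interpolation=cv2.INTER_CUBIC))
```

```text
(no output)
```

View pics/tc.png

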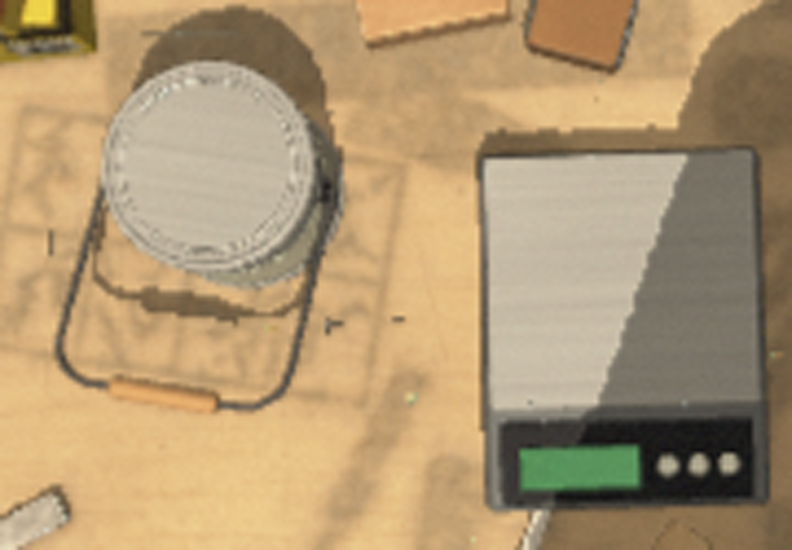

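View pics/sc.png

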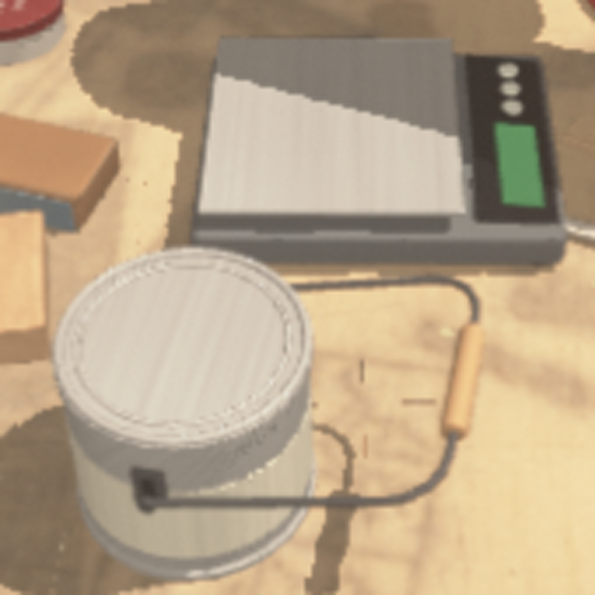

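In the top crop, the lid centre is at (209,163), the grip ends are at (111,386) and (217,402), and the pan corners are (483,152), (755,150), (757,405) and (486,408). In the side crop, the lid centre is at (185,343), the grip ends are at (470,325) and (455,435), and the pan corners are (220,38), (450,38), (465,213) and (200,212).

```bash
cat > h.py <<'E'
import numpy as np,cv2
from rig import r
def cam(n):
    c=r.camera_params(n); K=np.array([[c['fx'],0,c['cx']],[0,c['fy'],c['cy']],[0,0,1.]])
    R=cv2.Rodrigues(c['rvec'])[0]; return K,c['dist_coeffs'],R,np.array(c['tvec'])
def ray(n,p):
    K,d,R,t=cam(n); u=cv2.undistortPoints(np.array([[p]],float),K,d)[0,0]
    return -R.T@t, R.T@np.array([*u,1])
def onz(n,p,z):
    o,d=ray(n,p); return o+d*(z-o[2])/d[2]
def tri(a,b):
    o1,d1=ray("top",a);o2,d2=ray("side",b)
    s=np.linalg.lstsq(np.c_[d1,-d2],o2-o1,rcond=None)[0]
    p,q=o1+s[0]*d1,o2+s[1]*d2; return (p+q)/2,np.linalg.norm(p-q)
E
python3 - <<'E'
from h import *
np.set_printoptions(precision=1,suppress=True)
T=lambda x,y:(170+(x+.5)/4.4-.5,130+(y+.5)/4.4-.5)
S=lambda x,y:(205+(x+.5)/3.5-.5,185+(y+.5)/3.5-.5)
print("lid",onz("top",T(209,163),105),onz("side",S(185,343),105),tri(T(209,163),S(185,343)))
# top image left = +y ; side bottom(near)=+y
print("gripL",tri(T(111,386),S(455,435)));print("gripR",tri(T(217,402),S(470,325)));print("gripC",tri(T(164,394),S(462.5,380)))
a=np.array([onz("top",T(*p),45) for p in[(483,152),(755,150),(757,405),(486,408)]]);print(a,a.mean(0))
a=np.array([onz("side",S(*p),45) for p in[(220,38),(450,38),(465,213),(200,212)]]);print(a,a.mean(0))
print("squat",onz("top",(417,178),60))
E
```

```text
lid [608.8 313.  105. ] [606.6 313.2 105. ] (array([607.7, 313. , 105. ]), np.float64(2.22874717735119))
gripL (array([484.1, 364.1, 108.3]), np.float64(0.8373386954217278))
gripR (array([475.7, 304.6, 112.5]), np.float64(0.5248861934645881))
gripC (array([480. , 334.5, 109.5]), np.float64(0.10621582231514369))
[[624.8 165.4  45. ]
 [625.5   4.3  45. ]
 [474.6   4.4  45. ]
 [473.3 163.1  45. ]] [549.5  84.3  45. ]
[[625.1   5.4  45. ]
 [477.7  -0.   45. ]
 [471.8 160.8  45. ]
 [619.9 165.1  45. ]] [548.6  82.8  45. ]
squat [ 585.4 -188.7   60. ]
```

Both cameras agree:

| Item | Position (mm) |
|---|---|
| Tall tin axis | (608, 313) |
| Grip | (480, 334, 110), bail about 17° above level |
| Tin yaw | about -9° |
| Pan centre | (549, 84) |

I'll move above the grip and turn the hand so the fingers close along the tin's x axis.

Units first: shifts go in units of 5 mm and turns go in units of 0.1 rad. So -17 mm is -3.4, -31 mm is -6.2.

```bash
echo '[{"xyz":[2.4,-3.4,0],"aperture":1},{"xyz":[4.4,-6.2,0],"aperture":1},{"xyz":[4.4,-6.2,0],"aperture":1},{"xyz":[4.4,-6.2,0],"aperture":1},{"xyz":[4.4,-6.2,0],"aperture":1}]' > mv.in && python3 steer.py mv.in | tail -3
echo '[{"xyz":[4.4,-6.2,0],"aperture":1},{"xyz":[4.4,-6.2,0],"aperture":1},{"xyz":[4.4,-6.2,0],"aperture":1},{"xyz":[4.4,-6.2,0],"aperture":1},{"xyz":[4.4,-6.2,0],"aperture":1}]' > mv.in && python3 steer.py mv.in | tail -3
echo '[{"xyz":[4.4,-6.2,0],"aperture":1},{"xyz":[4.4,-6.2,0],"aperture":1},{"xyz":[4.4,-6.2,0],"aperture":1},{"xyz":[4.4,-6.2,0],"aperture":1},{"xyz":[4.4,-6.2,0],"aperture":1}]' > mv.in && python3 steer.py mv.in | tail -3
echo '[{"xyz":[4.4,-6.2,0],"aperture":1},{"xyz":[4.4,-6.2,0],"aperture":1},{"xyz":[4.4,-6.2,0],"aperture":1},{"xyz":[4.4,-6.2,0],"aperture":1},{"xyz":[4.4,-6.2,0],"aperture":1}]' > mv.in && python3 steer.py mv.in | tail -3
echo '[{"rotvec":[0,0,-1.2],"xyz":[4.4,-6.2,0],"aperture":0.6},{"rotvec":[0,0,-1.2],"aperture":0.6},{"rotvec":[0,0,-1.2],"aperture":0.6},{"rotvec":[0,0,-1.2],"aperture":0.6},{"rotvec":[0,0,-1.2],"aperture":0.6}]' > mv.in && python3 steer.py mv.in | tail -3
echo '[{"rotvec":[0,0,-1.2],"aperture":0.6},{"rotvec":[0,0,-1.2],"aperture":0.6},{"rotvec":[0,0,-1.2],"aperture":0.6},{"rotvec":[0,0,-1.2],"aperture":0.6},{"aperture":0.6}]' > mv.in && python3 steer.py mv.in | tail -3
cat >> h.py <<'E'
from scipy.spatial.transform import Rotation as Ro
def to(p,yaw):
    s=r.sense(); R=Ro.from_euler('xyz',s['tcp_rot']); T=Ro.from_euler('xyz',[np.pi,0,yaw])
    print("pos",s['eef_pos'].round(1),s['tcp_rot'].round(3),"t",s['clock'],"F",s['contact_force'].round(1))
    print("rot",(R.inv()*T).as_rotvec().round(3),"d(tool now)",R.inv().apply(np.array(p)-s['eef_pos']).round(1),"d(tool target)",T.inv().apply(np.array(p)-s['eef_pos']).round(1))
E
python3 -c "
from h import *
to([480,334.5,112.5],1.414)"
```

```text
contact_force: [0.5, -0.5, 0.6]
opening: 0.999
grasp_force: 0.0
contact_force: [1.2, 0.7, 0.6]
opening: 0.998
grasp_force: 0.0
contact_force: [1.3, 0.1, -0.2]
opening: 1.0
grasp_force: 0.0
contact_force: [0.5, -0.8, 0.1]
opening: 0.999
grasp_force: 0.0
contact_force: [0.7, -0.7, -0.5]
opening: 0.6
grasp_force: 0.0
contact_force: [0.1, -0.3, 0.6]
opening: 0.595
grasp_force: 0.0
pos [425.4 152.6 253.1] [-3.141  0.     1.403] t 2.6 F [ 0.1 -0.3  0.6]
rot [-0.     0.    -0.011] d(tool now) [188.5  23.6 140.5] d(tool target) [188.2  25.5 140.6]
```

In the tool's units: 34 mm is 6.8, 18 mm is 3.6, -0.011 rad is -0.11.

```bash
echo '[{"rotvec":[0,0,-0.11],"xyz":[3.6,0.5,0],"aperture":0.6},{"xyz":[6.8,0.92,0],"aperture":0.6},{"xyz":[6.8,0.92,0],"aperture":0.6},{"xyz":[6.8,0.92,0],"aperture":0.6},{"xyz":[6.8,0.92,2],"aperture":0.6}]' > mv.in && python3 steer.py mv.in | tail -4
echo '[{"xyz":[6.8,0.92,4],"aperture":0.6},{"xyz":[0,0,6],"aperture":0.6},{"xyz":[0,0,3],"aperture":0.6},{"aperture":0.6}]' > mv.in && python3 steer.py mv.in | tail -4
python3 - <<'E'
from h import *
to([480,334.5,112.5],1.414)
a=r.grab_frame("wrist")[:,:,::-1]; cv2.imwrite("pics/w1.png",a)
K,d,R,t=cam("wrist")
for p in ([484.1,364.1,108.3],[475.7,304.6,112.5],[480,334.5,109.5]): print(cv2.projectPoints(np.array([p]),cv2.Rodrigues(R)[0],t,K,d)[0].ravel())
E
```

```text
tcp_rot: [3.139, -0.002, 1.404]
contact_force: [0.8, -1.0, -0.3]
opening: 0.598
grasp_force: 0.0
tcp_rot: [-3.137, 0.005, 1.406]
contact_force: [-0.8, 1.0, 0.1]
opening: 0.601
grasp_force: 0.0
pos [479.1 333.2 174.2] [-3.137  0.005  1.406] t 3.35 F [-0.8  1.   0.1]
rot [-0.005  0.005 -0.008] d(tool now) [ 1.7  1.  61.7] d(tool target) [ 1.4  0.7 61.7]
[321.81509908 176.90432803]
[323.85410685 258.11214968]
[322.97407572 218.18240236]
```

View pics/w1.png

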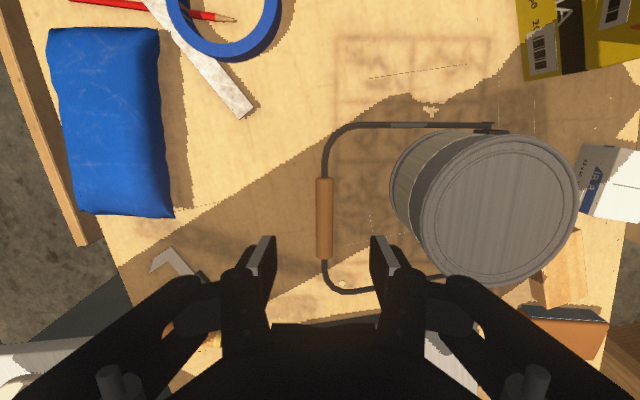

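The tube spans (324,178) to (323,258) and lies midway between the fingers, parallel to the pads. That matches my projected positions, so I'll descend and close.

```bash
echo '[{"xyz":[0.2,0.2,2.4],"aperture":0.6},{"xyz":[0,0,4],"aperture":0.6},{"xyz":[0,0,4],"aperture":0.6},{"xyz":[0,0,1.8],"aperture":0.6},{"aperture":0.6}]' > mv.in && python3 steer.py mv.in 40| tail -4
echo '[{"aperture":0},{"aperture":0},{"aperture":0},{"aperture":0},{"aperture":0}]' > mv.in && python3 steer.py mv.in 40| tail -4
python3 -c "
from h import *
to([480,334.5,112.5],1.414); print(r.sense()['opening'],r.sense()['grasp_force'])
# arc from 17 deg about pivot (608,313,70) with tcp 3 above
w=np.array([.988,-.156])
T=Ro.from_euler('xyz',r.sense()['tcp_rot'])
prev=None
for a in range(17,92,6):
    a=min(a,90);c,s=np.cos(np.radians(a)),np.sin(np.radians(a)); p=np.array([*(-135*c*w),135*s])
    if prev is not None: print(a,T.inv().apply(p-prev).round(1))
    prev=p
"
```

```text
tcp_rot: [-3.14, 0.001, 1.407]
contact_force: [-0.4, -0.4, 0.3]
opening: 0.602
grasp_force: 0.0
tcp_rot: [3.141, -0.001, 1.409]
contact_force: [-2.4, 1.1, 0.8]
opening: 0.134
grasp_force: 38.9
pos [482.5 335.1 118. ] [ 3.141e+00 -1.000e-03  1.409e+00] t 4.2333 F [-2.4  1.1  0.8]
rot [ 0.    -0.001 -0.005] d(tool now) [-1.  -2.4  5.5] d(tool target) [-1.  -2.4  5.5]
0.13428980884785335 38.91732573509216
23 [  0.    4.8 -13.3]
29 [  0.    6.2 -12.7]
35 [  0.1   7.5 -12. ]
41 [  0.1   8.7 -11.1]
47 [  0.1   9.8 -10.2]
53 [ 0.1 10.8 -9.1]
59 [ 0.1 11.7 -7.9]
65 [ 0.1 12.5 -6.6]
71 [ 0.1 13.1 -5.3]
77 [ 0.1 13.6 -3.9]
83 [ 0.1 13.9 -2.4]
89 [ 0.1 14.1 -1. ]
```

The tube is held, but the TCP sits 5 mm too high. I'll regrip lower.

```bash
echo '[{"aperture":0.4},{"aperture":0.4},{"xyz":[0,-0.3,0.6],"aperture":0.4},{"xyz":[0,-0.2,0.5],"aperture":0.4},{"aperture":0.4}]' > mv.in && python3 steer.py mv.in 40| tail -4
python3 -c "
from h import *
to([480,334.5,112.5],1.414)"
echo '[{"aperture":0},{"aperture":0},{"aperture":0},{"aperture":0},{"aperture":0}]' > mv.in && python3 steer.py mv.in 50| tail -4
python3 -c "
from h import *
to([480,334.5,112.5],1.414); print(r.sense()['opening'])"
```

```text
tcp_rot: [-3.141, 0.001, 1.409]
contact_force: [-1.1, -0.2, 0.2]
opening: 0.397
grasp_force: 0.0
pos [479.4 335.  111.1] [-3.141e+00  1.000e-03  1.409e+00] t 4.65 F [-1.1 -0.2  0.2]
rot [-0.001  0.001 -0.005] d(tool now) [-0.4  0.6 -1.4] d(tool target) [-0.4  0.6 -1.4]
tcp_rot: [3.141, -0.0, 1.409]
contact_force: [0.4, 0.3, -0.5]
opening: 0.13
grasp_force: 48.6
pos [480.1 335.2 111.8] [ 3.141 -0.     1.409] t 5.0667 F [ 0.4  0.3 -0.5]
rot [ 0.    -0.    -0.005] d(tool now) [-0.7  0.1 -0.7] d(tool target) [-0.7  0.1 -0.7]
0.13040412114176675
```

Well gripped with low force. Now I'll swing the bail up along the arc.

```bash
echo '[{"xyz":[0,0.48,-1.34],"aperture":0},{"xyz":[0,0.48,-1.32],"aperture":0},{"xyz":[0,1.24,-2.54],"aperture":0},{"xyz":[0,1.5,-2.4],"aperture":0},{"xyz":[0,1.74,-2.22],"aperture":0}]' > mv.in && python3 steer.py mv.in| tail -4
python3 -c "
from h import *
to([0,0,0],1.414)"
echo '[{"xyz":[0,1.96,-2.04],"aperture":0},{"xyz":[0,2.16,-1.82],"aperture":0},{"xyz":[0,2.34,-1.58],"aperture":0},{"xyz":[0,2.5,-1.32],"aperture":0},{"xyz":[0,2.62,-1.06],"aperture":0}]' > mv.in && python3 steer.py mv.in| tail -4
python3 -c "
from h import *
to([0,0,0],1.414)"
```

```text
tcp_rot: [3.141, -0.0, 1.409]
contact_force: [0.5, -2.0, -0.1]
opening: 0.131
grasp_force: 48.8
pos [507.2 330.8 162.3] [ 3.141 -0.     1.409] t 5.4833 F [ 0.5 -2.  -0.1]
rot [ 0.    -0.    -0.005] d(tool now) [-408.3 -447.3  162.2] d(tool target) [-406.  -449.3  162.3]
tcp_rot: [3.141, -0.001, 1.409]
contact_force: [-0.2, -0.3, -0.4]
opening: 0.133
grasp_force: 48.8
pos [564.8 321.3 201.6] [ 3.141e+00 -1.000e-03  1.409e+00] t 5.9 F [-0.2 -0.3 -0.4]
rot [ 0.001 -0.001 -0.005] d(tool now) [-408.3 -505.7  201. ] d(tool target) [-405.6 -507.7  201.6]
```

In the tool's units: 13.6 mm is 2.72, 12 mm is 2.4.

```bash
echo '[{"xyz":[0,2.72,-0.7],"aperture":0},{"xyz":[0,2.4,-0.4],"aperture":0},{"xyz":[0,2,-0.2],"aperture":0},{"xyz":[0,0.6,0],"aperture":0},{"aperture":0}]' > mv.in && python3 steer.py mv.in 70| tail -4
echo '[{"aperture":0},{"aperture":0},{"aperture":0},{"aperture":0},{"aperture":0}]' > mv.in && python3 steer.py mv.in| tail -4
python3 - <<'E'
from h import *
to([608,313,208],1.414)
cv2.imwrite("pics/s2.png",r.grab_frame("side")[:,:,::-1])
E
```

```text
tcp_rot: [3.141, -0.001, 1.408]
contact_force: [-0.1, -0.0, 6.2]
opening: 0.123
grasp_force: 68.9
tcp_rot: [3.141, -0.0, 1.409]
contact_force: [0.2, -1.3, 5.1]
opening: 0.126
grasp_force: 68.8
pos [602.1 315.5 207.1] [ 3.141 -0.     1.409] t 6.7333 F [ 0.2 -1.3  5.1]
rot [ 0.001 -0.    -0.005] d(tool now) [-1.5  6.2 -0.9] d(tool target) [-1.5  6.2 -0.9]
```

View pics/s2.png

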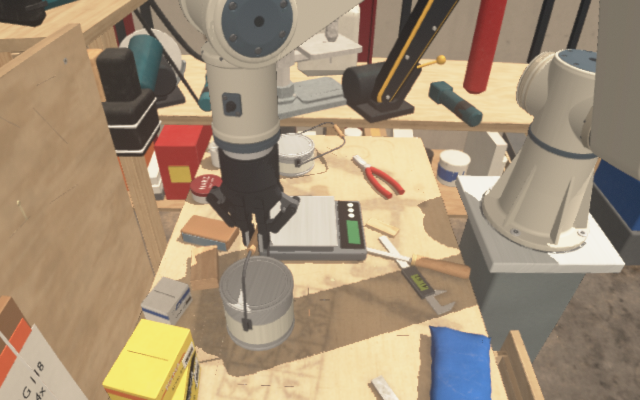

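The bail stands upright over the tin, which is still on the bench (lid at (257,282)). I'll centre and lift slowly.

In the tool's units: -3 mm is -0.6, 3 mm is 0.6.

```bash
echo '[{"xyz":[0,0.6,0],"aperture":0},{"xyz":[0,0.6,-0.4],"aperture":0},{"xyz":[0,0,-0.6],"aperture":0},{"xyz":[0,0,-0.6],"aperture":0},{"xyz":[0,0,-0.6],"aperture":0}]' > mv.in && python3 steer.py mv.in| tail -3
echo '[{"xyz":[0,0,-0.6],"aperture":0},{"xyz":[0,0,-1],"aperture":0},{"xyz":[0,0,-1.6],"aperture":0},{"xyz":[0,0,-1.6],"aperture":0},{"xyz":[0,0,-1.6],"aperture":0}]' > mv.in && python3 steer.py mv.in| tail -3
python3 -c "
from h import *
to([608,313,303],1.414)"
echo '[{"xyz":[0,0,-2],"aperture":0},{"xyz":[0,0,-2],"aperture":0},{"xyz":[0,0,-2],"aperture":0},{"xyz":[0,0,-2],"aperture":0},{"xyz":[0,0,-1.6],"aperture":0}]' > mv.in && python3 steer.py mv.in| tail -3
echo '[{"xyz":[0,0,-0.8],"aperture":0},{"xyz":[0,0,-0.4],"aperture":0},{"aperture":0},{"aperture":0},{"aperture":0}]' > mv.in && python3 steer.py mv.in| tail -3
python3 - <<'E'
from h import *
to([549,84,303],1.414)
cv2.imwrite("pics/s3.png",r.grab_frame("side")[:,:,::-1])
E
```

```text
contact_force: [0.6, -1.1, -0.5]
opening: 0.126
grasp_force: 68.1
contact_force: [-0.9, 0.1, -8.1]
opening: 0.124
grasp_force: 68.8
pos [607.8 314.3 250.1] [-3.141  0.     1.409] t 7.6167 F [-0.9  0.1 -8.1]
rot [-0.     0.    -0.005] d(tool now) [ -1.3   0.4 -52.9] d(tool target) [ -1.3   0.4 -52.9]
contact_force: [0.2, -1.3, -8.0]
opening: 0.123
grasp_force: 68.8
contact_force: [0.3, 0.2, -8.3]
opening: 0.123
grasp_force: 68.8
pos [607.7 314.1 302.7] [-3.141e+00  1.000e-03  1.409e+00] t 8.45 F [ 0.3  0.2 -8.3]
rot [-0.001  0.001 -0.005] d(tool now) [-2.366e+02 -2.080e+01 -1.000e-01] d(tool target) [-236.5  -22.    -0.3]
```

View pics/s3.png

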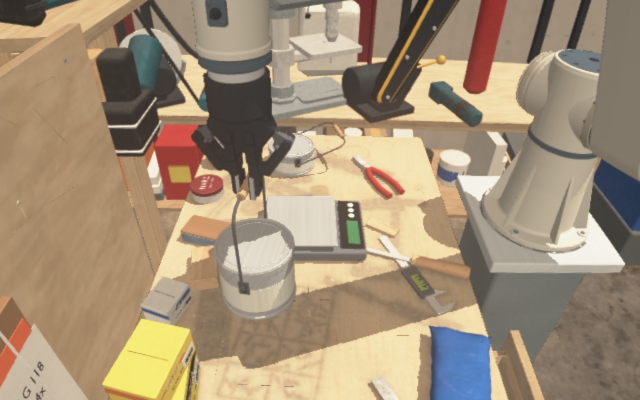

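The tin hangs level about 88 mm up, with an 8.3 N load. I'll carry it slowly to the scale.

In the tool's units: -8 mm is -1.6, -6 mm is -1.2.

```bash
echo '[{"xyz":[-0.4,-0.04,0],"aperture":0},{"xyz":[-0.8,-0.06,0],"aperture":0},{"xyz":[-1.2,-0.1,0],"aperture":0},{"xyz":[-1.6,-0.14,0],"aperture":0},{"xyz":[-1.6,-0.14,0],"aperture":0}]' > mv.in && python3 steer.py mv.in| tail -3
echo '[{"xyz":[-1.6,-0.14,0],"aperture":0},{"xyz":[-1.6,-0.14,0],"aperture":0},{"xyz":[-1.6,-0.14,0],"aperture":0},{"xyz":[-1.6,-0.14,0],"aperture":0},{"xyz":[-1.6,-0.14,0],"aperture":0}]' > mv.in && python3 steer.py mv.in| tail -1
echo '[{"xyz":[-1.6,-0.14,0],"aperture":0},{"xyz":[-1.6,-0.14,0],"aperture":0},{"xyz":[-1.6,-0.14,0],"aperture":0},{"xyz":[-1.6,-0.14,0],"aperture":0},{"xyz":[-1.6,-0.14,0],"aperture":0}]' > mv.in && python3 steer.py mv.in| tail -1
echo '[{"xyz":[-1.6,-0.14,0],"aperture":0},{"xyz":[-1.6,-0.14,0],"aperture":0},{"xyz":[-1.6,-0.14,0],"aperture":0},{"xyz":[-1.6,-0.14,0],"aperture":0},{"xyz":[-1.6,-0.14,0],"aperture":0}]' > mv.in && python3 steer.py mv.in| tail -1
echo '[{"xyz":[-1.6,-0.14,0],"aperture":0},{"xyz":[-1.6,-0.14,0],"aperture":0},{"xyz":[-1.6,-0.14,0],"aperture":0},{"xyz":[-1.6,-0.14,0],"aperture":0},{"xyz":[-1.6,-0.14,0],"aperture":0}]' > mv.in && python3 steer.py mv.in| tail -1
echo '[{"xyz":[-1.6,-0.14,0],"aperture":0},{"xyz":[-1.6,-0.14,0],"aperture":0},{"xyz":[-1.6,-0.14,0],"aperture":0},{"xyz":[-1.6,-0.14,0],"aperture":0},{"xyz":[-1.2,-0.1,0],"aperture":0}]' > mv.in && python3 steer.py mv.in| tail -1
echo '[{"xyz":[-0.9,-0.08,0],"aperture":0},{"xyz":[-0.6,-0.06,0],"aperture":0},{"xyz":[-0.3,-0.04,0],"aperture":0},{"aperture":0},{"aperture":0}]' > mv.in && python3 steer.py mv.in| tail -1
echo '[{"aperture":0},{"aperture":0},{"aperture":0},{"aperture":0},{"aperture":0}]' > mv.in && python3 steer.py mv.in| tail -3
python3 - <<'E'
from h import *
to([549,84,303],1.414)
a=r.grab_frame("side");b=r.grab_frame("top")
c=cv2.vconcat([x[100:280,140:440] for x in (a,b)])
cv2.imwrite("pics/st4.png",cv2.resize(c[:,:,::-1],None,fx=1.6,fy=1.6))
E
```

```text
contact_force: [-0.1, 0.2, -7.7]
opening: 0.129
grasp_force: 68.8
grasp_force: 68.8
grasp_force: 68.8
grasp_force: 68.8
grasp_force: 68.8
grasp_force: 68.8
grasp_force: 68.8
contact_force: [-0.4, -0.2, -7.2]
opening: 0.127
grasp_force: 68.8
pos [549.8  85.8 303.4] [-3.142 -0.     1.409] t 11.8333 F [-0.4 -0.2 -7.2]
rot [-0.    -0.    -0.005] d(tool now) [-1.9 -0.5  0.4] d(tool target) [-1.9 -0.5  0.4]
```

View pics/st4.png

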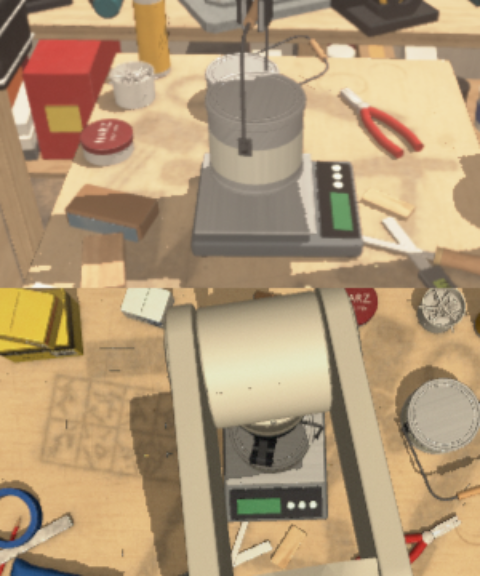

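The tin hangs level over the pan (side crop (255,150)) and hand position matches the pan centre. Lowering it now.

In the tool's units: 4 mm is 0.8, 2 mm is 0.4.

```bash
echo '[{"xyz":[-0.2,0,0.4],"aperture":0},{"xyz":[-0.18,0,0.8],"aperture":0},{"xyz":[0,0,1],"aperture":0},{"xyz":[0,0,1],"aperture":0},{"xyz":[0,0,1],"aperture":0}]' > mv.in && python3 steer.py mv.in| tail -3
echo '[{"xyz":[0,0,0.8],"aperture":0},{"xyz":[0,0,0.6],"aperture":0},{"xyz":[0,0,0.4],"aperture":0},{"xyz":[0,0,0.4],"aperture":0},{"xyz":[0,0,0.4],"aperture":0}]' > mv.in && python3 steer.py mv.in| grep force
echo '[{"xyz":[0,0,0.3],"aperture":0},{"xyz":[0,0,0.3],"aperture":0},{"xyz":[0,0,0.3],"aperture":0},{"xyz":[0,0,0.3],"aperture":0},{"xyz":[0,0,0.2],"aperture":0}]' > mv.in && python3 steer.py mv.in| grep force
echo '[{"xyz":[0,0,0.2],"aperture":0},{"xyz":[0,0,0.2],"aperture":0},{"xyz":[0,0,0.2],"aperture":0},{"aperture":0},{"aperture":0}]' > mv.in && python3 steer.py mv.in| grep force
python3 -c "
from h import *
to([549,84,258],1.414)"
```

```text
contact_force: [0.1, 0.6, -7.3]
opening: 0.126
grasp_force: 68.8
contact_force: [-0.7, 0.7, -7.5]
grasp_force: 68.8
contact_force: [-0.5, 0.5, -3.8]
grasp_force: 69.5
contact_force: [0.1, 0.4, -0.4]
grasp_force: 69.7
pos [549.8  83.9 259.9] [ 3.141 -0.     1.409] t 13.6 F [ 0.1  0.4 -0.4]
rot [ 0.001 -0.    -0.005] d(tool now) [-0.  -0.8  1.9] d(tool target) [-0.  -0.8  1.9]
```

The load has come off and the tin stands on the pan. Release and retreat straight up.

In the tool's units: 1.5 mm is 0.3.

```bash
echo '[{"xyz":[0,0,0.3],"aperture":0},{"xyz":[0,0,0.3],"aperture":0},{"aperture":0.2},{"aperture":0.3},{"aperture":0.45}]' > mv.in && python3 steer.py mv.in 20| grep force
echo '[{"aperture":0.55},{"aperture":0.6},{"xyz":[0,0,-1],"aperture":0.6},{"xyz":[0,0,-2],"aperture":0.6},{"xyz":[0,0,-4],"aperture":0.6}]' > mv.in && python3 steer.py mv.in| grep force
echo '[{"xyz":[0,0,-5],"aperture":0.6},{"xyz":[0,0,-5],"aperture":0.6},{"xyz":[0,0,-4],"aperture":0.6},{"xyz":[0,0,-2],"aperture":0.6},{"aperture":0.6}]' > mv.in && python3 steer.py mv.in| grep force
python3 - <<'E'
from h import *
to([549,84,258],1.414)
a=r.grab_frame("side");b=r.grab_frame("wrist")
cv2.imwrite("pics/st5.png",cv2.vconcat([a[100:300,140:540],b[0:390:1,120:520]])[:,:,::-1])
E
```

```text
contact_force: [-0.6, -0.1, 0.4]
grasp_force: 0.0
contact_force: [-1.2, -0.1, -0.5]
grasp_force: 0.0
contact_force: [0.3, 0.7, 1.0]
grasp_force: 0.0
pos [550.5  84.  374.6] [ 3.137e+00 -2.000e-03  1.409e+00] t 14.85 F [0.3 0.7 1. ]
rot [ 0.005 -0.001 -0.005] d(tool now) [ -0.4  -2.  116.6] d(tool target) [ -0.2  -1.5 116.6]
```

View pics/st5.png

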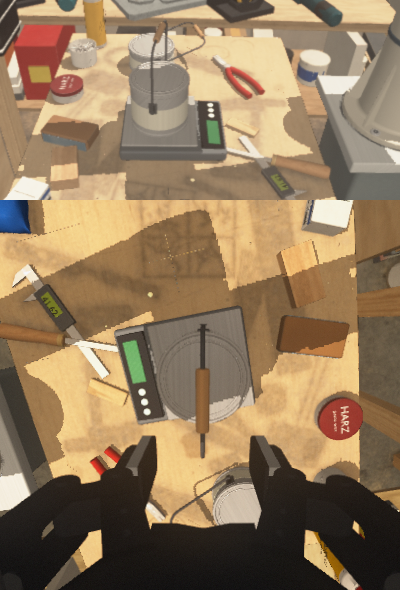

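The tin stands upright on the pan with its lid at about (160,78) in the side crop, i.e. (300,178). The bail is upright, the gripper is clear and the squat tin hasn't moved. I'll check the position and hand in.

Run:
```python
from h import *
p=onz("side",(300,178),150); print(p)
if np.hypot(*(p[:2]-[549,84]))<22: print(r.sign_off())
```

```text
[548.05830262  83.41442316 150.        ]
the job is handed in; nothing more can be done
None
```

I swung the tall tin's bail upright on the bench, lifted the tin by it and set it down upright on the scale pan, about 1 mm from centre by the side camera; I then released it and handed in at about 15 s with the squat tin untouched, though no verdict was returned.

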